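# Chase the thread in a drip-stand casting

### The job

On the donor-session desk a right-hand thread tap stands in the round boss of the drip-stand casting; it is worked by the tall crank on top. By that crank turn the tap half a turn forward (clockwise seen from above), pause and turn it a quarter turn back to break the chip, pause and turn it half a turn forward again, which brings it to depth at three quarters of a turn beyond where it started; then let go. Leave the short locking crank of the low pole clamp as it is.

Things in the scene. Friction and masses are not known exactly. Their poses are not given: they have to be found in the camera images.
- casting: Aluminium casting bolted to the desk: plate 130 x 110 x 16 mm, round boss 48 mm in diameter, 75 mm high. Origin on the desk exactly below the axis of boss and tap; z up is that axis. Steel crank arm on the tap: 18 mm wide, top face (hub) 136 mm above the desk; nothing but the grip stands higher.
- tap_grip (a point): Point to hold on the tap's crank: centre line of a black upright grip, 20 mm in diameter, from 136 to 189 mm above the desk; the point is 165 mm up and 60 mm from the tap's axis. The grip spins freely on its pin, so the hand need not turn as it carries it round in a level circle about the axis. About 4 N turns it; it stays where left. It sinks 2.5 mm a turn forward.
- tap (a joint): Angle of the tap in rad, growing forward (clockwise seen from above). Starts within 0.12 of 0; half a turn forward is about 3.14, a quarter back from there about 1.57, the depth wanted about 4.71. There is no stop at the depth: it can turn on to 6.2.
- lock (a joint): Angle in rad of the short locking crank on the other fitting, a low pole clamp: aluminium block 90 x 80 x 45 mm, arm 34 mm, small black knob 22 mm wide, top 104 mm above the desk. Reads 0 at the start, grows clockwise and must stay at 0; it turns easily if pushed.

How it is judged:
By the outcome, as a careful person would: the job done as asked, in the order asked, and still so for the second after the job is handed in, with the robot touching nothing.
It also fails if it takes over 48 s, if anything falls off the work surface, if the arm or the gripper's body presses on something with over 40 N, if the wrist force passes 120 N, or if a joint passes its speed limit or range.

### The arm

A 7-joint arm with a two-finger parallel gripper is mounted at the origin on the work surface. World frame = base frame: x ahead of the robot, y to its left, z up, the work surface at z = 0. Lengths are in m, angles in rad, forces in N, time in s.
With the tool pointing down it reaches from about 0.4 to 0.875 m from the base axis. Payload 6.5 kg.
Tool frame: the origin (TCP) lies midway between the tips of the shut fingers; the grasp point (between the pads) lies r.pinch_z behind it (r.pinch_z is the distance from the TCP to the grasp point, in m); z points along the fingers, x is the direction in which the jaws open and shut, and the axes are right-handed (so a half turn about z gives the same grasp; the last joint's range is limited). The gripper opens to 85 mm and grips with 20 to 120 N. Pads are 22 mm wide; open, the fingers measure 114 mm over their backs; the gripper's body (76 mm by 85 mm) begins 54 mm behind the grasp point. The pads swing forward as they close: fully open they stand 13 mm farther back than shut.
Start: joints at [1.052, 0.536, -0.004, 1.538, 0.003, 1.067, -0.071], TCP at [0.284, -0.584, 0.231] pointing down, gripper open.
Joint ranges: [-2.7, 2.7], [-0.37, 2.16], [-1.27, 1.26], [0.24, 2.4], [-1.31, 4.45], [0.19, 1.91], [-2.76, 2.76]. Speed limits (rad/s): [2.39, 2.39, 3.14, 3.14, 3.14, 3.14, 3.14].

### API

Orientations are given as a rotation vector (axis times angle).
In Python, from rig import r, jaws, solve_ik, get_obs, viewer, job_done, finder gives the robot as it stands. Calls block until the motion is done:
- r.goto(position, orientation): joint-space move of the TCP to a pose.
- r.move_l(position, v=0.15, attitude=None, f_stop=None): straight line of the TCP; attitude=None keeps the orientation; v is the mean speed in m/s. With f_stop (N) it stops when the force on the tool has changed by that much, and returns True; else False.
- r.move_joints(angles): joint-space move.
- jaws.grip(opening): opening from 0.0 (shut) to 1.0 (fully open); the grip force is fixed at half the most; returns when the fingers have stopped.
- r.dwell(seconds).
- solve_ik(position, orientation): joint angles nearest the present ones, or None.
- get_obs(): the state.
- viewer.capture(name): name is "scene" or "side" or "wrist"; returns a dict with "color" (480x640x3 uint8, blue, green, red), "fx", "fy", "cx", "cy" (pixels), "k1" (the pictures are not rectified: a ray, as slopes to the right and down, at radius r is drawn at 1 + k1 r^2 times it, then the intrinsics apply), "camera_from_world" (4x4, takes a point from world to camera coordinates). Camera axes: x right, y down, z forward; pixel columns grow to the right and rows downward; lengths in m; the calibration is good to about 2 mm. A picture is of the moment at which its call begins. There is no depth.
A pose or a line that the arm cannot do raises r.PlanningError and nothing moves.
- job_done(): hands the job in, once; it reports no verdict.
Trained networks look in a picture, given as the dict that the camera call returned (one of the last four; its "shot" number tells which), for a name from the list of things; names that differ only in an ending like _2 or _b are one class to them, and where a whole thing is asked for, a point or a joint stands for the part that bears it (a point fixed in the world has none). Each returns a list of dicts, best first, with "p" (0 to 1); they miss things now and then, are a little off and sometimes report something else, mostly with a low value. They report only what shows in the picture. A call takes as long as a camera call.
- finder.search_frame(picture, name): "extent" ([left, top, right, bottom] in pixels, round what is visible of it).
- finder.trace(picture, name): "region" (480x640 bool, what is visible of it) and "extent" ([left, top, right, bottom] in pixels, round what is visible of it).
The state is a dict: "clock": time; "q": joint angles; "qd": joint speeds; "joint_torque": joint torques, N m; "tcp_pos": TCP position; "tool_rot": TCP orientation; "wrist_force": force on the tool from outside, world axes, zero at the start; "wrist_torque": the same for the moment, N m; "opening": opening from 0.0 (shut) to 1.0 (fully open).
Only numpy, scipy, OpenCV 4.12 (cv2) and the standard library are available. Lean on these libraries where they do the work, as an engineer would, in place of code of your own. Each camera call takes 0.05 s, during which the arm holds its last target.

## Working session

There is one attempt and no reset: what is moved stays moved. The work goes in short steps, each a Python script; the robot and the scene stay as the last script left them, time stands still between calls to the robot, and variables do not carry over. Pictures are saved under pics/ and viewed, and the job is handed in when it is done.

```bash
ls; mkdir -p pics
python3 - <<'E'
from rig import r, jaws, solve_ik, get_obs, viewer, job_done, finder
import cv2
o=get_obs();print(o['clock'],o['tcp_pos'],o['tool_rot'],o['opening'],r.pinch_z)
for n in ("scene","side","wrist"):
    p=viewer.capture(n);cv2.imwrite(f"pics/{n}0.png",p["color"])
    print(n,p['fx'],p['k1'],p['camera_from_world'].round(3).tolist())
    for t in("casting","tap_grip","lock"):
        for d in finder.trace(p,t)[:2]:
            m=d['region'];ys,xs=m.nonzero();print(t,round(d['p'],2),d['extent'],xs.mean() if len(xs) else 0,ys.mean() if len(xs) else 0)
print(get_obs()['clock'])
E
```

```text
pics
0.0 [ 0.28409036 -0.5839313   0.23040007] [-2.66274217e+00  1.66555125e+00  2.39489521e-03] 1.0021119638836966 0.0187
scene 615.1384236627517 -0.009505817402998615 [[-0.093, 0.996, -0.011, 0.056], [0.569, 0.044, -0.821, -0.201], [-0.817, -0.083, -0.571, 1.596], [0.0, 0.0, 0.0, 1.0]]
casting 0.58 [192.1, 203.2, 273.7, 339.8] 227.92844161744662 287.7728305315766
tap_grip 0.6 [198.0, 201.4, 234.0, 276.0] 217.11099899091826 240.78607467204844
lock 0.61 [413.3, 265.1, 433.2, 289.7] 421.98433420365535 276.4882506527415
side 617.0340124049064 -0.1928711353303998 [[0.998, -0.07, -0.005, -0.55], [-0.054, -0.716, -0.696, 0.099], [0.045, 0.695, -0.718, 1.016], [0.0, 0.0, 0.0, 1.0]]
casting 0.93 [307.0, 300.2, 411.3, 415.9] 356.77045177045176 359.1317155067155
tap_grip 0.94 [321.8, 303.6, 372.9, 350.3] 347.63887020847346 326.17081371889714
lock 0.9 [318.9, 172.7, 345.6, 190.8] 332.10483870967744 182.8548387096774
lock 0.65 [326.6, 302.8, 372.6, 350.0] 347.4967320261438 326.4429920116195
wrist 399.09601886268734 -0.04863952916648334 [[0.438, -0.899, 0.001, -0.651], [-0.855, -0.416, 0.31, -0.04], [-0.278, -0.136, -0.951, 0.38], [0.0, 0.0, 0.0, 1.0]]
0.6
```

View pics/scene0.png

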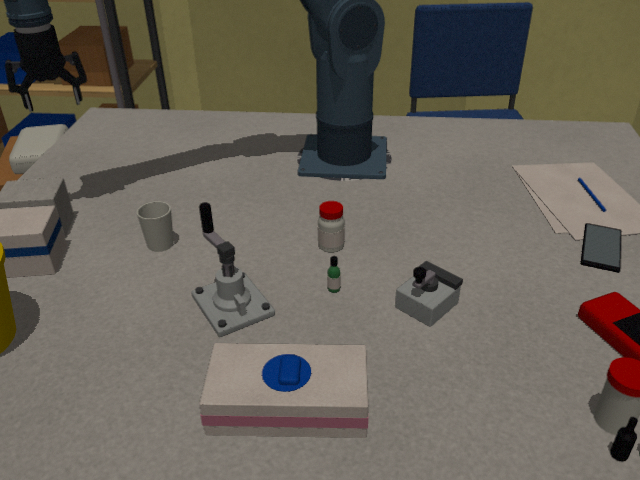

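View pics/side0.png

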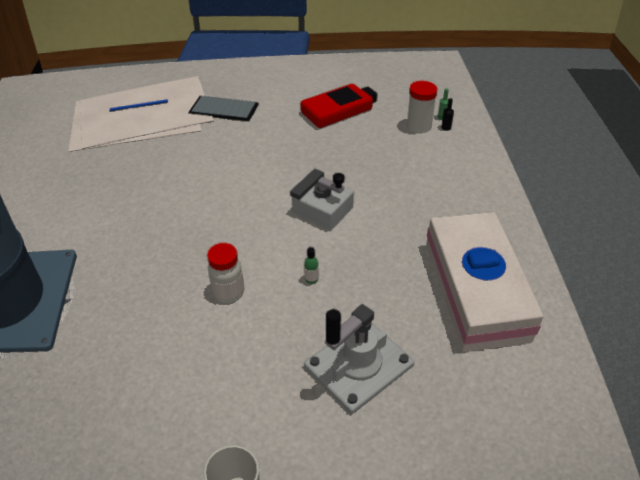

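Run:
```python
import cv2
a=cv2.imread('pics/side0.png')[280:440,280:440];b=cv2.imread('pics/scene0.png')[190:350,160:320]
cv2.imwrite('pics/crop0.png',cv2.resize(cv2.hconcat([a,b]),(800,400),interpolation=cv2.INTER_CUBIC))
```

```text
(no output)
```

View pics/crop0.png

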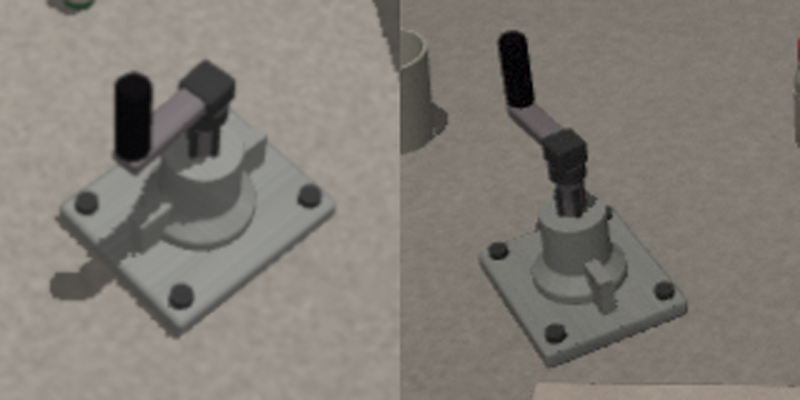

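Run:
```python
import cv2
a=cv2.imread('pics/side0.png')[295:415,300:420];b=cv2.imread('pics/scene0.png')[195:335,185:285]
f=lambda x:cv2.convertScaleAbs(x,alpha=1.7,beta=10)
def g(im,x0,y0,s):
    im=cv2.resize(f(im),None,fx=s,fy=s,interpolation=cv2.INTER_CUBIC)
    for i in range(0,im.shape[1]//s,10):
        cv2.line(im,(i*s,0),(i*s,im.shape[0]),(0,255,255) if (x0+i)%50==0 else (120,160,0),1)
    for i in range(0,im.shape[0]//s,10):
        cv2.line(im,(0,i*s),(im.shape[1],i*s),(0,255,255) if (y0+i)%50==0 else (120,160,0),1)
    return im
cv2.imwrite('pics/z1.png',g(a,300,295,5));cv2.imwrite('pics/z2.png',g(b,185,195,4))
```

```text
(no output)
```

View pics/z1.png

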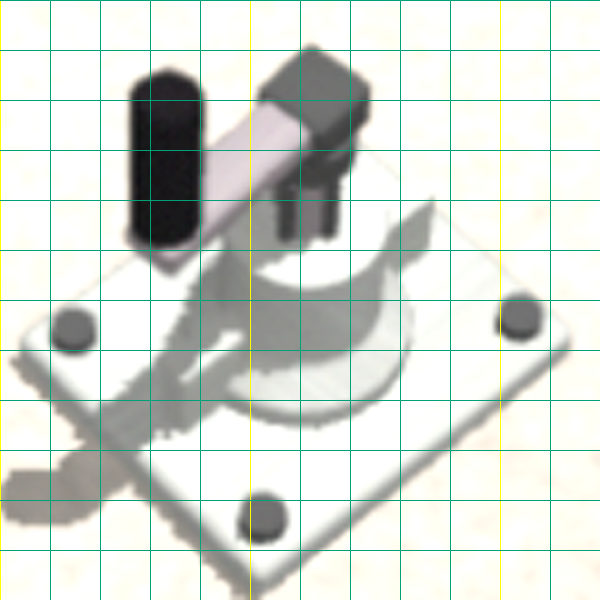

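View pics/z2.png

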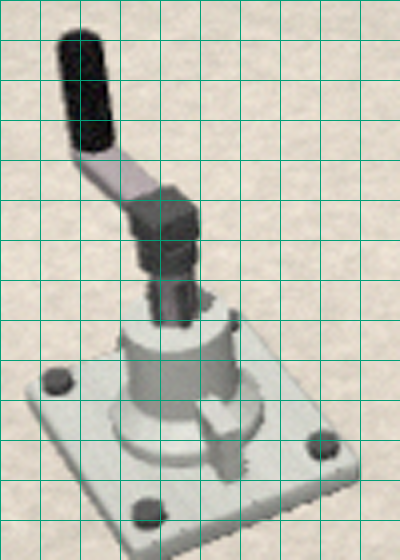

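```bash
cat > h.py <<'E'
from rig import r, jaws, solve_ik, get_obs, viewer, job_done, finder
import cv2, numpy as np
from scipy.optimize import least_squares
def proj(p,P):
    T=p['camera_from_world'];K=np.array([[p['fx'],0,p['cx']],[0,p['fy'],p['cy']],[0,0,1.]])
    return cv2.projectPoints(np.atleast_2d(np.asarray(P,float)),cv2.Rodrigues(T[:3,:3])[0],T[:3,3],K,np.array([p['k1'],0,0,0,0]))[0][:,0]
E
python3 - <<'E'
from h import *
S=viewer.capture("side");C=viewer.capture("scene")
s=lambda u,v:np.array([300+u/5,295+v/5]);c=lambda u,v:np.array([185+u/4,195+v/4])
G=[(S,s(166,94),.189),(S,s(165,221),.136),(C,c(79,41),.189),(C,c(94,140),.136)]
H=[(S,s(315,93),.136),(C,c(166,206),.136)]
B=[(S,s(308,226),.075),(C,c(178,318),.075)]
def fit(L):
    f=lambda x:np.concatenate([(proj(p,[x[0],x[1],z])[0]-w) for p,w,z in L])
    q=least_squares(f,[.6,-.2]);return q.x,f(q.x).round(1)
g,rg=fit(G)
h,rh=fit(H);b,rb=fit(B);a,ra=fit(H+B)
for n,x,rr in(('g',g,rg),('h',h,rh),('b',b,rb),('a',a,ra)):print(n,x.round(4),rr,np.linalg.norm(x-g),np.degrees(np.arctan2(*(g-x)[::-1])))
lp=[d for d in finder.trace(S,"lock")[:1]]
q=least_squares(lambda x:proj(S,[x[0],x[1],.095])[0]-np.array([338,180]),[.6,.1]);print('lock',q.x)
print(get_obs()['clock'])
E
```

```text
g [ 0.552  -0.2074] [-0.  -0.3 -0.2 -0.8 -0.6 -0.5 -0.7  0.2] 0.0 0.0
h [ 0.596 -0.167] [-0.1 -1.8 -1.8 -0.7] 0.05974525646116217 -137.42220136184847
b [ 0.5965 -0.1677] [-0.2 -1.6 -1.7 -0.4] 0.059585639325378525 -138.26632216488272
a [ 0.5962 -0.1673] [ 0.1 -1.6 -2.  -0.6 -0.4 -1.9 -1.4 -0.4] 0.05966283362629376 -137.82860051144667
lock [0.59172062 0.15845276]
0.75
```

```bash
cat >> h.py <<'E'
from scipy.spatial.transform import Rotation as R
C0=np.array([0.5961,-0.1672]);A0=np.radians(-137.9);RAD=.06
def ori(yaw): return (R.from_euler('z',yaw)*R.from_euler('x',np.pi)).as_rotvec()
def pt(th,C=C0,z0=.149):
    a=A0-th; return np.array([C[0]+RAD*np.cos(a),C[1]+RAD*np.sin(a),z0-.0025*th/(2*np.pi)])
E
python3 - <<'E'
from h import *
lo=np.array([-2.7,-.37,-1.27,.24,-1.31,.19,-2.76]);hi=np.array([2.7,2.16,1.26,2.4,4.45,1.91,2.76])
o=get_obs();print('yaw now',R.from_rotvec(o['tool_rot']).as_matrix()[:,0],ori(0))
for yd in (-137.9+90,-137.9-90,-137.9,42,0,90):
    m=9;qs=[]
    for th in np.radians(range(0,271,30)):
        q=solve_ik(pt(th),ori(np.radians(yd)))
        if q is None: m=None;break
        m=min(m,(np.array(q)-lo).min(),(hi-np.array(q)).min());qs.append(q)
    print(yd,m); 
    if m: print(np.ptp(qs,axis=0).round(2),np.round(qs[0],2))
E
```

```text
yaw now [ 4.37505220e-01 -8.99215870e-01  4.18847269e-05] [3.14159265 0.         0.        ]
-47.900000000000006 0.5603292116368532
[0.15 0.18 0.11 0.33 0.06 0.14 0.22] [ 0.41  0.54 -0.18  1.76  0.12  0.85 -0.65]
-227.9 0.18980208829654743
[0.23 0.19 0.   0.33 0.09 0.18 0.18] [ 1.    0.81 -1.08  1.73  0.79  1.11  1.98]
-137.9 0.5206853649367824
[0.14 0.19 0.07 0.33 0.06 0.15 0.21] [ 0.17  0.54  0.16  1.78 -0.11  0.84 -2.03]
42 0.5740439099213173
[0.15 0.18 0.11 0.33 0.08 0.15 0.22] [ 0.64  0.58 -0.49  1.75  0.34  0.89  0.74]
0 0.5681442759201765
[0.15 0.18 0.11 0.33 0.06 0.14 0.22] [ 0.54  0.56 -0.35  1.75  0.24  0.87  0.09]
90 0.5787706698236639
[0.19 0.19 0.02 0.33 0.06 0.16 0.19] [ 0.74  0.62 -0.64  1.74  0.45  0.93  1.49]
```

Run:
```python
from h import *
O=ori(np.radians(-47.9));p=pt(0)
r.goto([p[0],p[1],.26],O)
r.move_l([p[0],p[1],.215])
o=get_obs();print(o['clock'],o['tcp_pos'],o['wrist_force'])
a=viewer.capture("side")['color'][220:420,240:440];b=viewer.capture("scene")['color'][130:330,120:320]
cv2.imwrite('pics/ap.png',cv2.resize(cv2.hconcat([a,b]),(800,400)))
```

```text
2.8917 [ 0.55134619 -0.20803242  0.21498466] [0.23194711 0.08814099 0.56222458]
```

View pics/ap.png

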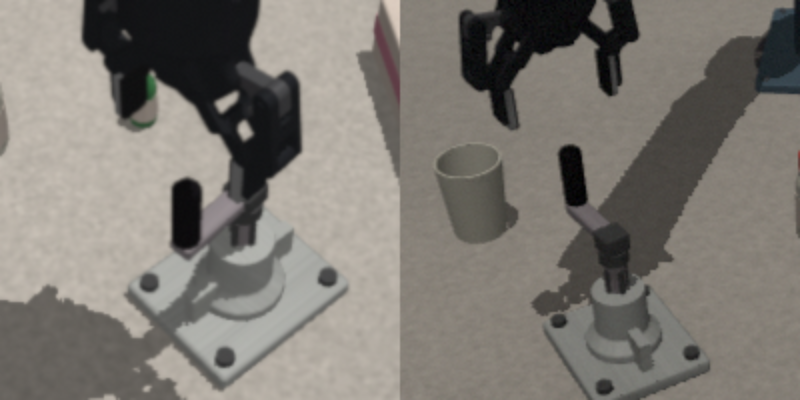

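The picture shows the open fingertips straddling the grip (scene crop: tips at (510,125) and (615,90), grip top at (570,150)). Next I descend and close.

Run:
```python
from h import *
p=pt(0)
print(r.move_l(p,v=.08,f_stop=12))
o=get_obs();print(o['clock'],o['tcp_pos'],o['wrist_force'].round(1))
jaws.grip(0.0)
o=get_obs();print(o['clock'],o['tcp_pos'],o['wrist_force'].round(1),o['opening'],o['opening']*85)
a=viewer.capture("side")['color'][220:420,240:440];b=viewer.capture("scene")['color'][130:330,120:320]
cv2.imwrite('pics/gr.png',cv2.resize(cv2.hconcat([a,b]),(800,400)))
```

```text
False
3.9667 [ 0.55203021 -0.20755004  0.14947343] [ 0.5 -0.  -0.9]
4.5917 [ 0.55142    -0.20723421  0.14926915] [-2.3  0.6  4.4] 0.21730804229229506 18.47118359484508
```

View pics/gr.png

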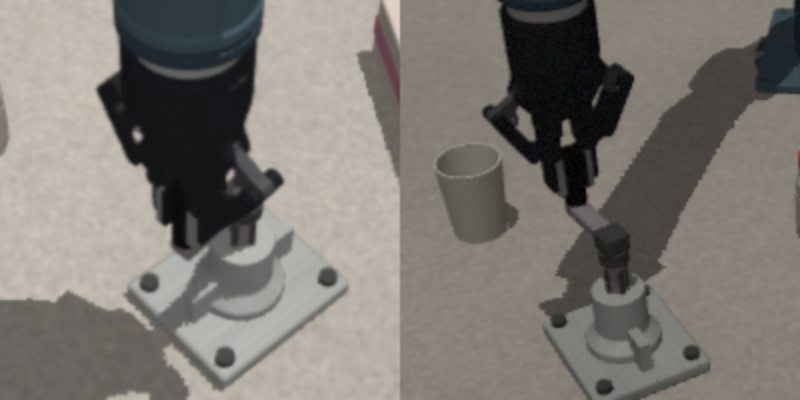

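The picture shows the fingers closed on the grip (opening about 18 mm) with low forces. Next is the first half turn, with force monitoring.

```bash
cat >> h.py <<'E'
import json,os
def load(): return np.array(json.load(open('off.json'))) if os.path.exists('off.json') else np.zeros(2)
def carry(t0,t1,step=12,v=.06,k=5e-5,quiet=2):
    off=load()
    n=max(1,int(round(abs(t1-t0)/step)))
    for i,t in enumerate(np.linspace(t0,t1,n+1)[1:]):
        th=np.radians(t)
        r.move_l(pt(th,C0+off),v=v)
        o=get_obs();F=o['wrist_force'];u=np.array([np.cos(A0-th),np.sin(A0-th)])
        fr=F[:2]@u; ft=F[:2]@np.array([u[1],-u[0]])
        d=o['tcp_pos'][:2]-C0-off
        if i%quiet==0 or i==n-1: print(f"{t:.0f} clk {o['clock']:.2f} Fr {fr:.1f} Ft {ft:.1f} Fz {F[2]:.1f} off {off*1e3} ang {np.degrees((A0-np.arctan2(d[1],d[0]))%(2*np.pi)):.1f} op {o['opening']:.3f}")
        if abs(fr)>3: off=off+k*fr*u
        if np.linalg.norm(F)>60: print('STOP');break
    json.dump(off.tolist(),open('off.json','w'))
E
python3 - <<'E'
from h import *
carry(0,48,quiet=1)
E
```

```text
12 clk 5.05 Fr 1.6 Ft -0.8 Fz 4.5 off [0. 0.] ang 11.9 op 0.215
24 clk 5.41 Fr 3.2 Ft -1.0 Fz 7.5 off [0. 0.] ang 24.2 op 0.217
36 clk 5.77 Fr 3.5 Ft -0.3 Fz 8.0 off [-0.15117666 -0.04941215] ang 36.3 op 0.215
48 clk 6.12 Fr 3.5 Ft -1.0 Fz 8.3 off [-0.32658826 -0.06815824] ang 48.5 op 0.217
```

Run:
```python
from h import *
carry(48,96,quiet=1)
a=viewer.capture("side")['color'][220:420,240:440];b=viewer.capture("scene")['color'][130:330,120:320]
cv2.imwrite('pics/mid.png',cv2.resize(cv2.hconcat([a,b]),(800,400)))
```

```text
60 clk 6.48 Fr 3.2 Ft -1.1 Fz 7.6 off [-0.50044183 -0.05019222] ang 60.7 op 0.217
72 clk 6.84 Fr 2.8 Ft -1.5 Fz 7.1 off [-6.54984645e-01 -2.76254628e-04] ang 72.8 op 0.220
84 clk 7.20 Fr 2.9 Ft -1.6 Fz 7.6 off [-6.54984645e-01 -2.76254628e-04] ang 84.8 op 0.212
96 clk 7.56 Fr 2.0 Ft -0.7 Fz 7.5 off [-6.54984645e-01 -2.76254628e-04] ang 96.7 op 0.217
```

View pics/mid.png

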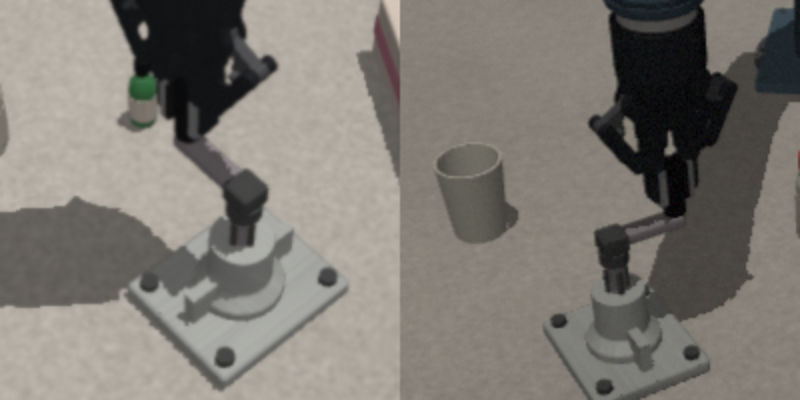

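The picture shows the crank arm following the hand, now about 90° round and still gripped. I'll carry on.

Run:
```python
from h import *
carry(96,180)
r.dwell(1.0)
carry(180,90)
r.dwell(1.0)
carry(90,180)
o=get_obs();print(o['clock'],o['wrist_force'])
```

```text
108 clk 8.02 Fr 2.0 Ft -1.1 Fz 7.3 off [-6.54984645e-01 -2.76254628e-04] ang 108.6 op 0.219
132 clk 8.73 Fr 1.7 Ft -0.9 Fz 6.7 off [-6.54984645e-01 -2.76254628e-04] ang 132.0 op 0.219
156 clk 9.45 Fr 0.0 Ft -0.6 Fz 5.2 off [-6.54984645e-01 -2.76254628e-04] ang 155.5 op 0.216
180 clk 10.17 Fr 0.5 Ft -0.2 Fz 5.6 off [-6.54984645e-01 -2.76254628e-04] ang 179.1 op 0.216
169 clk 11.52 Fr 1.9 Ft -0.1 Fz 4.7 off [-6.54984645e-01 -2.76254628e-04] ang 168.3 op 0.217
146 clk 12.22 Fr 3.6 Ft 0.4 Fz 6.8 off [-6.54984645e-01 -2.76254628e-04] ang 146.3 op 0.218
124 clk 12.90 Fr 2.9 Ft 1.2 Fz 7.0 off [-0.60307319  0.33377412] ang 123.7 op 0.216
101 clk 13.59 Fr 3.4 Ft 1.3 Fz 9.0 off [-0.65513996  0.47999462] ang 101.0 op 0.216
90 clk 13.93 Fr 2.0 Ft 0.1 Fz 7.7 off [-0.74223677  0.62581141] ang 89.7 op 0.217
101 clk 15.28 Fr 3.4 Ft -0.9 Fz 10.2 off [-0.74223677  0.62581141] ang 100.4 op 0.220
124 clk 15.97 Fr 2.2 Ft -1.3 Fz 10.3 off [-0.88320946  0.92245781] ang 122.9 op 0.218
146 clk 16.67 Fr 2.8 Ft -1.8 Fz 8.7 off [-0.88320946  0.92245781] ang 145.5 op 0.219
169 clk 17.37 Fr 2.3 Ft -1.5 Fz 7.7 off [-0.88320946  0.92245781] ang 168.2 op 0.216
180 clk 17.72 Fr 2.3 Ft -0.8 Fz 8.3 off [-0.88320946  0.92245781] ang 179.5 op 0.219
17.7167 [1.15544497 2.10398392 8.3319442 ]
```

Run:
```python
from h import *
carry(180,270)
r.dwell(.5)
a=viewer.capture("side")['color'][220:420,240:440];b=viewer.capture("scene")['color'][130:330,120:320]
cv2.imwrite('pics/end.png',cv2.resize(cv2.hconcat([a,b]),(800,400)))
o=get_obs();print(o['clock'],o['tcp_pos'],o['wrist_force'])
```

```text
191 clk 18.07 Fr 2.4 Ft -1.1 Fz 6.6 off [-0.88320946  0.92245781] ang 190.9 op 0.216
214 clk 18.77 Fr 1.0 Ft -1.6 Fz 6.6 off [-0.88320946  0.92245781] ang 213.6 op 0.217
236 clk 19.47 Fr 1.7 Ft -1.5 Fz 5.4 off [-0.88320946  0.92245781] ang 236.4 op 0.218
259 clk 20.17 Fr 0.2 Ft -0.5 Fz 6.1 off [-0.88320946  0.92245781] ang 259.3 op 0.217
270 clk 20.52 Fr -0.4 Ft -0.4 Fz 6.6 off [-0.88320946  0.92245781] ang 270.8 op 0.217
21.1167 [ 0.63476055 -0.2112826   0.14720236] [-0.22966711  0.70018358  7.05685346]
```

View pics/end.png

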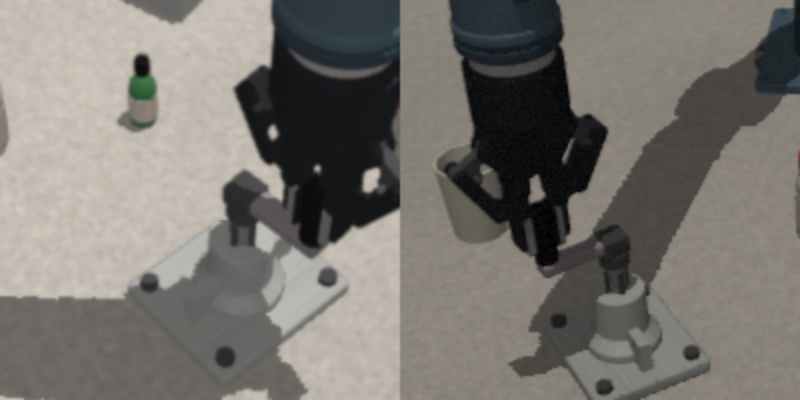

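Run:
```python
from h import *
jaws.grip(1.0)
p=get_obs()['tcp_pos']
print(r.move_l([p[0],p[1],.29],v=.1,f_stop=15))
r.goto([.45,-.42,.33],ori(np.radians(-47.9)))
S=viewer.capture("side");C=viewer.capture("scene")
cv2.imwrite('pics/fs.png',S['color']);cv2.imwrite('pics/fc.png',C['color'])
cv2.imwrite('pics/fin.png',cv2.resize(cv2.hconcat([S['color'][290:430,300:440],C['color'][190:330,180:320]]),(800,400),interpolation=cv2.INTER_CUBIC))
e=pt(np.radians(270));
for n,pp in(('S',S),('C',C)):print(n,proj(pp,[[e[0],e[1],.187],[e[0],e[1],.134]]).round(1))
o=get_obs();print(o['clock'],o['wrist_force'],o['opening'])
```

```text
False
S [[401.  313. ]
 [397.3 337.8]]
C [[188.5 233.5]
 [192.9 259.8]]
24.5417 [ 0.28561856 -0.03724215 -0.41588135] 0.9966314027432364
```

View pics/fin.png

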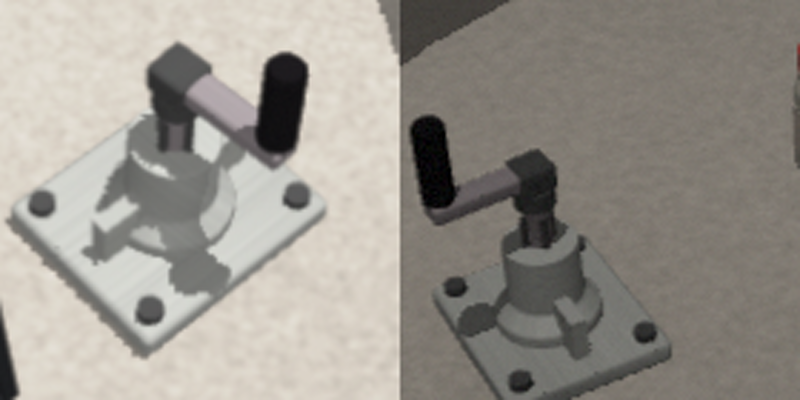

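View pics/fs.png

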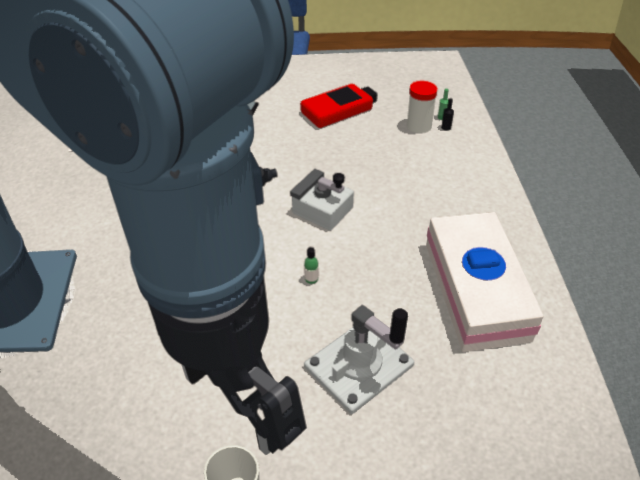

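The last picture shows the grip free at side pixels (400,314) to (397,339). That is within about 1 px of the position predicted for 270°. The lock crank at (338,180) has not moved, and the hand is clear.

Run:
```python
from h import *
print(job_done(), get_obs()['clock'])
```

```text
the job is handed in; nothing more can be done
the job is handed in; nothing more can be done
```

The tap is at depth, three quarters of a turn beyond its start, and the job is handed in. I held the crank's grip and carried it half a turn forward, paused 1 s, went a quarter turn back, paused 1 s, then went half a turn forward. After that I opened the gripper and moved it clear.

- **Time and force:** I handed in shortly after the last clock reading of 24.5 s, against the 48 s limit. The largest wrist force I read was about 11 N.
- **Final angle:** in both cameras the released grip sits within about 1 to 1.5 px of where 270° should put it, so the angle is good to about 1 to 2°. All angles are relative to the start angle I measured in the pictures, because the tap's own zero cannot be seen.
- **Centre of the circle:** force feedback shifted my estimate of the tap's axis by about 1.3 mm while turning, which is within the calibration error.
- **Lock crank:** it looks unmoved in the side view, and the robot never went near it.

No check failed.

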